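# Charge the deburring tumbler with ceramic balls

## Robot

A 6-joint arm with a two-finger parallel gripper is mounted at the origin on the work surface. World frame = base frame: x ahead of the robot, y to its left, z up, the work surface at z = 0. Lengths are in m, angles in rad, forces in N, time in s.
With the tool pointing down it reaches from about 0.425 to 0.95 m from the base axis. Payload 3.5 kg.
Tool frame: the origin (TCP) lies between the finger pads; the fingertips stand 19 mm ahead of it and the grasp point (between the pads) is the TCP; y points along the fingers, z is the direction in which the jaws open and shut, and the axes are right-handed (so a half turn about y gives the same grasp; the last joint's range is limited). The gripper opens to 85 mm and grips with 20 to 120 N. Pads are 22 mm wide; open, the fingers measure 114 mm over their backs; the gripper's body (76 mm by 85 mm) begins 54 mm behind the grasp point. The pads swing forward as they close: fully open they stand 13 mm farther back than shut.
Start: joints at [-1.472, 0.286, 1.577, -0, 1.279, -0.15], TCP at [0.166, -0.654, 0.25] pointing down, gripper open.
Joint ranges: [-2.77, 2.77], [-0.9, 2.22], [0.21, 2.48], [-1.53, 4.67], [0.24, 2.81], [-2.84, 2.84]. Speed limits (rad/s): [2.79, 2.79, 3.14, 3.14, 3.14, 3.14].

## Interface

Orientations are given as a unit quaternion [x, y, z, w].
In Python, from plant import get_state, read_camera, camera_model, sign_off gives the robot as it stands.
- The arm moves only by the tool carry_out, never from a script. Its argument "moves" is a list of rows, each a list of 7 numbers: the turn, a rotation vector about the tool's x, y, z in rad, then the shift along the tool's x, y, z in m, then the closure, from -1 (fully open) to 1 (shut). In form: [[wx, wy, wz, dx, dy, dz, jaw], ...]. A call has 1 to 10 rows; each row shifts and turns the commanded pose from where the row before left it, along the tool's axes as they then stand; what a row does not reach is not made up. A row lasts 1/8 s, in which the tool goes at most 62.5 mm and 10.7 degrees, less where a joint would pass 70% of its speed; a pose out of reach is approached as far as the arm can. A call is refused whole if a number of a shift passes 0.0625 or a number of a turn 0.188, either way. A call with a gripper value outside its range is refused whole. The fingers move at their own pace and stop on an object; "squeeze" is the grip in N (left out, the last holds). Time passes only in rows, so rows that do not move let the fingers close. It gives the time, the measured TCP pose, the force and the opening at its end, in the units of the state.
- get_state(): the state, without advancing time (a new reading comes with each control period).
- read_camera(name): name is "side" or "top"; returns the picture (480x640x3 uint8, blue, green, red); there is no depth.
- camera_model(name): a dict with "camera_matrix" (3x3 intrinsics, pixels), "pose" (4x4, takes a point from camera to world coordinates). Camera axes: x right, y down, z forward; pixel columns grow to the right and rows downward; lengths in m; the calibration is good to about 2 mm. A picture is of the moment at which its call begins. camera_model takes no time and is no camera call.
- sign_off(): hands the job in, once; it reports no verdict.
The state is a dict: "time": time; "qpos": joint angles; "dq": joint speeds; "joint_efforts": joint torques, N m; "eef_pos": TCP position; "tcp_rot": TCP orientation; "contact_force": force on the tool from outside, world axes, zero at the start; "wrist_torque": the same for the moment, N m; "opening": opening from 0.0 (shut) to 1.0 (fully open).
Only numpy, scipy, OpenCV 4.12 (cv2) and the standard library are available. Lean on these libraries where they do the work, as an engineer would, in place of code of your own. Each camera call takes 0.05 s, during which the arm holds its last target. There are 200 camera calls.

## Task

With the red-handled scoop, bring at least three of the six white ceramic balls from the blue tray into the orange bowl of the tumbler; spill none, and do not touch the balls with the fingers. Then lay the emptied scoop back upright on its black rubber mat, let go, and push the tumbler's yellow start plunger fully down. Leave the other things on the bench alone.

Things in the scene. Friction and masses are not known exactly. Their poses are not given: they have to be found in the camera images.
- scoop: Loose aluminium scoop, 180 g, lying flat on the mat. Origin: centre of the pan's underside; +x to the nose, z up. Pan x -50 to 50, 96 wide; floor 2 thick, thinning to a sharp lip over the front 20; sides 2 thick, 32 high, none along the front 30, back wall 40 high. A strap behind it rises to a straight red handle, x -135 to -50, 18 wide, z 75 to 97.
- scoop_grip (a point): Point on the scoop's handle at which to grip: x -85, on the middle line, 86 above the pan's underside (the middle of the handle's height). Axes as the scoop's; fingers close across y.
- scoop_lip (a point): Middle of the scoop's front lip (pan x +50, underside). Axes as the scoop's.
- mat: Black rubber mat, 220 (x) x 160 (y) x 3 thick, on which the scoop lies. Origin: centre of its underside. Fixed in place, its place differs from run to run.
- tray: Blue open tray, x -135 to 150, 118 (y), 55 high, walls 5, floor 4 thick; fixed, place varies, left or right. Origin: on the table. Inside, the floor is 108 wide, from x -130 to x +104, where the end wall slopes outward, 40 degrees from vertical; other walls upright. The balls start in its +x part (x -12 to 97), the -x part is empty.
- ball0: A white ceramic ball, 24 in diameter, 22 g, loose in the tray. Origin: its centre.
- ball1: A white ceramic ball, 24 in diameter, 22 g, loose in the tray. Origin: its centre.
- ball2: A white ceramic ball, 24 in diameter, 22 g, loose in the tray. Origin: its centre.
- ball3: A white ceramic ball, 24 in diameter, 22 g, loose in the tray. Origin: its centre.
- ball4: A white ceramic ball, 24 in diameter, 22 g, loose in the tray. Origin: its centre.
- ball5: A white ceramic ball, 24 in diameter, 22 g, loose in the tray. Origin: its centre.
- tumbler: Bench-top bowl tumbler, green base with an open orange bowl. Origin: on the table under the bowl's axis. On its -x side stands a green control pod 80 x 90 x 70 high, centred at x -155, with the plunger on top. May stand to the left or the right. Fixed in place, its place differs from run to run.
- bowl_in (a point): Centre of the bowl's inner floor, 60 above the table; a steel cone, 32 across and 25 high, stands there. Inner radius 75 at the floor, 103 at the rim.
- bowl_rim (a point): Centre of the bowl's mouth, 130 above the table; outer radius of the rim 108.
- plunger (a joint): Stroke of the yellow sprung start plunger in m: 0 up, 0.012 fully down; springs back up; needs about 8 N.
- plunger_top (a point): Middle of the plunger's flat top, 40 in diameter, 98 above the table when up; pressed straight down.
- screwdriver: Loose screwdriver with an orange handle, about 200 long, lying near the robot: a bystander.
- flapdisc: Loose brown flap disc, 115 in diameter, 13 high: a bystander.
- profile: Loose copper channel offcut, 50 x 200 x 42 high: a bystander.
- spray: Loose standing can, 52 in diameter, 160 high, origin under its centre: a bystander.
- block: Loose steel block, 60 x 60 x 40 high: a bystander.
Things that resemble listed ones, but are neither listed nor needed, are in the scene too. What is shaped like the scoop but purple or turquoise is not meant.

How it is judged:
On the way, in this order (a step that is already met when the one before it is completed fails the run):
1. at least one ball rides in the scoop, which is lifted clear of the tray (height (world z) of scoop above 0.065 m and ((x of ball0 in the frame of scoop between -0.05 and 0.055 m and y of ball0 in the frame of scoop between -0.048 and 0.048 m and z of ball0 in the frame of scoop between 0 and 0.045 m) or (x of ball1 in the frame of scoop between -0.05 and 0.055 m and y of ball1 in the frame of scoop between -0.048 and 0.048 m and z of ball1 in the frame of scoop between 0 and 0.045 m) or (x of ball2 in the frame of scoop between -0.05 and 0.055 m and y of ball2 in the frame of scoop between -0.048 and 0.048 m and z of ball2 in the frame of scoop between 0 and 0.045 m) or (x of ball3 in the frame of scoop between -0.05 and 0.055 m and y of ball3 in the frame of scoop between -0.048 and 0.048 m and z of ball3 in the frame of scoop between 0 and 0.045 m) or (x of ball4 in the frame of scoop between -0.05 and 0.055 m and y of ball4 in the frame of scoop between -0.048 and 0.048 m and z of ball4 in the frame of scoop between 0 and 0.045 m) or (x of ball5 in the frame of scoop between -0.05 and 0.055 m and y of ball5 in the frame of scoop between -0.048 and 0.048 m and z of ball5 in the frame of scoop between 0 and 0.045 m))), for 0.2 s.
2. at least three balls are in the tumbler's bowl ((((horizontal distance between ball0 and bowl_in below 0.105 m and height (world z) of ball0 between 0.06 and 0.13 m) and (horizontal distance between ball1 and bowl_in below 0.105 m and height (world z) of ball1 between 0.06 and 0.13 m) and (horizontal distance between ball2 and bowl_in below 0.105 m and height (world z) of ball2 between 0.06 and 0.13 m)) or ((horizontal distance between ball0 and bowl_in below 0.105 m and height (world z) of ball0 between 0.06 and 0.13 m) and (horizontal distance between ball1 and bowl_in below 0.105 m and height (world z) of ball1 between 0.06 and 0.13 m) and (horizontal distance between ball3 and bowl_in below 0.105 m and height (world z) of ball3 between 0.06 and 0.13 m)) or ((horizontal distance between ball0 and bowl_in below 0.105 m and height (world z) of ball0 between 0.06 and 0.13 m) and (horizontal distance between ball1 and bowl_in below 0.105 m and height (world z) of ball1 between 0.06 and 0.13 m) and (horizontal distance between ball4 and bowl_in below 0.105 m and height (world z) of ball4 between 0.06 and 0.13 m)) or ((horizontal distance between ball0 and bowl_in below 0.105 m and height (world z) of ball0 between 0.06 and 0.13 m) and (horizontal distance between ball1 and bowl_in below 0.105 m and height (world z) of ball1 between 0.06 and 0.13 m) and (horizontal distance between ball5 and bowl_in below 0.105 m and height (world z) of ball5 between 0.06 and 0.13 m)) or ((horizontal distance between ball0 and bowl_in below 0.105 m and height (world z) of ball0 between 0.06 and 0.13 m) and (horizontal distance between ball2 and bowl_in below 0.105 m and height (world z) of ball2 between 0.06 and 0.13 m) and (horizontal distance between ball3 and bowl_in below 0.105 m and height (world z) of ball3 between 0.06 and 0.13 m)) or ((horizontal distance between ball0 and bowl_in below 0.105 m and height (world z) of ball0 between 0.06 and 0.13 m) and (horizontal distance between ball2 and bowl_in below 0.105 m and height (world z) of ball2 between 0.06 and 0.13 m) and (horizontal distance between ball4 and bowl_in below 0.105 m and height (world z) of ball4 between 0.06 and 0.13 m)) or ((horizontal distance between ball0 and bowl_in below 0.105 m and height (world z) of ball0 between 0.06 and 0.13 m) and (horizontal distance between ball2 and bowl_in below 0.105 m and height (world z) of ball2 between 0.06 and 0.13 m) and (horizontal distance between ball5 and bowl_in below 0.105 m and height (world z) of ball5 between 0.06 and 0.13 m)) or ((horizontal distance between ball0 and bowl_in below 0.105 m and height (world z) of ball0 between 0.06 and 0.13 m) and (horizontal distance between ball3 and bowl_in below 0.105 m and height (world z) of ball3 between 0.06 and 0.13 m) and (horizontal distance between ball4 and bowl_in below 0.105 m and height (world z) of ball4 between 0.06 and 0.13 m)) or ((horizontal distance between ball0 and bowl_in below 0.105 m and height (world z) of ball0 between 0.06 and 0.13 m) and (horizontal distance between ball3 and bowl_in below 0.105 m and height (world z) of ball3 between 0.06 and 0.13 m) and (horizontal distance between ball5 and bowl_in below 0.105 m and height (world z) of ball5 between 0.06 and 0.13 m)) or ((horizontal distance between ball0 and bowl_in below 0.105 m and height (world z) of ball0 between 0.06 and 0.13 m) and (horizontal distance between ball4 and bowl_in below 0.105 m and height (world z) of ball4 between 0.06 and 0.13 m) and (horizontal distance between ball5 and bowl_in below 0.105 m and height (world z) of ball5 between 0.06 and 0.13 m)) or ((horizontal distance between ball1 and bowl_in below 0.105 m and height (world z) of ball1 between 0.06 and 0.13 m) and (horizontal distance between ball2 and bowl_in below 0.105 m and height (world z) of ball2 between 0.06 and 0.13 m) and (horizontal distance between ball3 and bowl_in below 0.105 m and height (world z) of ball3 between 0.06 and 0.13 m)) or ((horizontal distance between ball1 and bowl_in below 0.105 m and height (world z) of ball1 between 0.06 and 0.13 m) and (horizontal distance between ball2 and bowl_in below 0.105 m and height (world z) of ball2 between 0.06 and 0.13 m) and (horizontal distance between ball4 and bowl_in below 0.105 m and height (world z) of ball4 between 0.06 and 0.13 m)) or ((horizontal distance between ball1 and bowl_in below 0.105 m and height (world z) of ball1 between 0.06 and 0.13 m) and (horizontal distance between ball2 and bowl_in below 0.105 m and height (world z) of ball2 between 0.06 and 0.13 m) and (horizontal distance between ball5 and bowl_in below 0.105 m and height (world z) of ball5 between 0.06 and 0.13 m)) or ((horizontal distance between ball1 and bowl_in below 0.105 m and height (world z) of ball1 between 0.06 and 0.13 m) and (horizontal distance between ball3 and bowl_in below 0.105 m and height (world z) of ball3 between 0.06 and 0.13 m) and (horizontal distance between ball4 and bowl_in below 0.105 m and height (world z) of ball4 between 0.06 and 0.13 m)) or ((horizontal distance between ball1 and bowl_in below 0.105 m and height (world z) of ball1 between 0.06 and 0.13 m) and (horizontal distance between ball3 and bowl_in below 0.105 m and height (world z) of ball3 between 0.06 and 0.13 m) and (horizontal distance between ball5 and bowl_in below 0.105 m and height (world z) of ball5 between 0.06 and 0.13 m)) or ((horizontal distance between ball1 and bowl_in below 0.105 m and height (world z) of ball1 between 0.06 and 0.13 m) and (horizontal distance between ball4 and bowl_in below 0.105 m and height (world z) of ball4 between 0.06 and 0.13 m) and (horizontal distance between ball5 and bowl_in below 0.105 m and height (world z) of ball5 between 0.06 and 0.13 m)) or ((horizontal distance between ball2 and bowl_in below 0.105 m and height (world z) of ball2 between 0.06 and 0.13 m) and (horizontal distance between ball3 and bowl_in below 0.105 m and height (world z) of ball3 between 0.06 and 0.13 m) and (horizontal distance between ball4 and bowl_in below 0.105 m and height (world z) of ball4 between 0.06 and 0.13 m)) or ((horizontal distance between ball2 and bowl_in below 0.105 m and height (world z) of ball2 between 0.06 and 0.13 m) and (horizontal distance between ball3 and bowl_in below 0.105 m and height (world z) of ball3 between 0.06 and 0.13 m) and (horizontal distance between ball5 and bowl_in below 0.105 m and height (world z) of ball5 between 0.06 and 0.13 m)) or ((horizontal distance between ball2 and bowl_in below 0.105 m and height (world z) of ball2 between 0.06 and 0.13 m) and (horizontal distance between ball4 and bowl_in below 0.105 m and height (world z) of ball4 between 0.06 and 0.13 m) and (horizontal distance between ball5 and bowl_in below 0.105 m and height (world z) of ball5 between 0.06 and 0.13 m)) or ((horizontal distance between ball3 and bowl_in below 0.105 m and height (world z) of ball3 between 0.06 and 0.13 m) and (horizontal distance between ball4 and bowl_in below 0.105 m and height (world z) of ball4 between 0.06 and 0.13 m) and (horizontal distance between ball5 and bowl_in below 0.105 m and height (world z) of ball5 between 0.06 and 0.13 m)))), for 0.2 s.
3. the scoop lies upright on its mat, let go (x of scoop in the frame of mat between -0.12 and 0.12 m and y of scoop in the frame of mat between -0.09 and 0.09 m and height (world z) of scoop below 0.01 m and angle between scoop's own z axis and vertical below 0.15 rad and linear speed of scoop below 0.03 m/s and contact force between scoop and the fingers below 0.1 N), for 0.2 s.
4. the plunger is pushed fully down (value of joint plunger above 0.0105 m), for 0.05 s.
At the end, for the whole second after the job is handed in: At least three balls are in the bowl, below its rim, and the rest in bowl or tray; the scoop lies upright (within 0.15 rad), released and still, the middle of its pan over the mat (10 mm grace); the plunger was pushed at least 10.5 of its 12 mm after that and is up again (all of step 3 and (((horizontal distance between ball0 and bowl_in below 0.105 m and height (world z) of ball0 between 0.06 and 0.13 m) and (horizontal distance between ball1 and bowl_in below 0.105 m and height (world z) of ball1 between 0.06 and 0.13 m) and (horizontal distance between ball2 and bowl_in below 0.105 m and height (world z) of ball2 between 0.06 and 0.13 m)) or ((horizontal distance between ball0 and bowl_in below 0.105 m and height (world z) of ball0 between 0.06 and 0.13 m) and (horizontal distance between ball1 and bowl_in below 0.105 m and height (world z) of ball1 between 0.06 and 0.13 m) and (horizontal distance between ball3 and bowl_in below 0.105 m and height (world z) of ball3 between 0.06 and 0.13 m)) or ((horizontal distance between ball0 and bowl_in below 0.105 m and height (world z) of ball0 between 0.06 and 0.13 m) and (horizontal distance between ball1 and bowl_in below 0.105 m and height (world z) of ball1 between 0.06 and 0.13 m) and (horizontal distance between ball4 and bowl_in below 0.105 m and height (world z) of ball4 between 0.06 and 0.13 m)) or ((horizontal distance between ball0 and bowl_in below 0.105 m and height (world z) of ball0 between 0.06 and 0.13 m) and (horizontal distance between ball1 and bowl_in below 0.105 m and height (world z) of ball1 between 0.06 and 0.13 m) and (horizontal distance between ball5 and bowl_in below 0.105 m and height (world z) of ball5 between 0.06 and 0.13 m)) or ((horizontal distance between ball0 and bowl_in below 0.105 m and height (world z) of ball0 between 0.06 and 0.13 m) and (horizontal distance between ball2 and bowl_in below 0.105 m and height (world z) of ball2 between 0.06 and 0.13 m) and (horizontal distance between ball3 and bowl_in below 0.105 m and height (world z) of ball3 between 0.06 and 0.13 m)) or ((horizontal distance between ball0 and bowl_in below 0.105 m and height (world z) of ball0 between 0.06 and 0.13 m) and (horizontal distance between ball2 and bowl_in below 0.105 m and height (world z) of ball2 between 0.06 and 0.13 m) and (horizontal distance between ball4 and bowl_in below 0.105 m and height (world z) of ball4 between 0.06 and 0.13 m)) or ((horizontal distance between ball0 and bowl_in below 0.105 m and height (world z) of ball0 between 0.06 and 0.13 m) and (horizontal distance between ball2 and bowl_in below 0.105 m and height (world z) of ball2 between 0.06 and 0.13 m) and (horizontal distance between ball5 and bowl_in below 0.105 m and height (world z) of ball5 between 0.06 and 0.13 m)) or ((horizontal distance between ball0 and bowl_in below 0.105 m and height (world z) of ball0 between 0.06 and 0.13 m) and (horizontal distance between ball3 and bowl_in below 0.105 m and height (world z) of ball3 between 0.06 and 0.13 m) and (horizontal distance between ball4 and bowl_in below 0.105 m and height (world z) of ball4 between 0.06 and 0.13 m)) or ((horizontal distance between ball0 and bowl_in below 0.105 m and height (world z) of ball0 between 0.06 and 0.13 m) and (horizontal distance between ball3 and bowl_in below 0.105 m and height (world z) of ball3 between 0.06 and 0.13 m) and (horizontal distance between ball5 and bowl_in below 0.105 m and height (world z) of ball5 between 0.06 and 0.13 m)) or ((horizontal distance between ball0 and bowl_in below 0.105 m and height (world z) of ball0 between 0.06 and 0.13 m) and (horizontal distance between ball4 and bowl_in below 0.105 m and height (world z) of ball4 between 0.06 and 0.13 m) and (horizontal distance between ball5 and bowl_in below 0.105 m and height (world z) of ball5 between 0.06 and 0.13 m)) or ((horizontal distance between ball1 and bowl_in below 0.105 m and height (world z) of ball1 between 0.06 and 0.13 m) and (horizontal distance between ball2 and bowl_in below 0.105 m and height (world z) of ball2 between 0.06 and 0.13 m) and (horizontal distance between ball3 and bowl_in below 0.105 m and height (world z) of ball3 between 0.06 and 0.13 m)) or ((horizontal distance between ball1 and bowl_in below 0.105 m and height (world z) of ball1 between 0.06 and 0.13 m) and (horizontal distance between ball2 and bowl_in below 0.105 m and height (world z) of ball2 between 0.06 and 0.13 m) and (horizontal distance between ball4 and bowl_in below 0.105 m and height (world z) of ball4 between 0.06 and 0.13 m)) or ((horizontal distance between ball1 and bowl_in below 0.105 m and height (world z) of ball1 between 0.06 and 0.13 m) and (horizontal distance between ball2 and bowl_in below 0.105 m and height (world z) of ball2 between 0.06 and 0.13 m) and (horizontal distance between ball5 and bowl_in below 0.105 m and height (world z) of ball5 between 0.06 and 0.13 m)) or ((horizontal distance between ball1 and bowl_in below 0.105 m and height (world z) of ball1 between 0.06 and 0.13 m) and (horizontal distance between ball3 and bowl_in below 0.105 m and height (world z) of ball3 between 0.06 and 0.13 m) and (horizontal distance between ball4 and bowl_in below 0.105 m and height (world z) of ball4 between 0.06 and 0.13 m)) or ((horizontal distance between ball1 and bowl_in below 0.105 m and height (world z) of ball1 between 0.06 and 0.13 m) and (horizontal distance between ball3 and bowl_in below 0.105 m and height (world z) of ball3 between 0.06 and 0.13 m) and (horizontal distance between ball5 and bowl_in below 0.105 m and height (world z) of ball5 between 0.06 and 0.13 m)) or ((horizontal distance between ball1 and bowl_in below 0.105 m and height (world z) of ball1 between 0.06 and 0.13 m) and (horizontal distance between ball4 and bowl_in below 0.105 m and height (world z) of ball4 between 0.06 and 0.13 m) and (horizontal distance between ball5 and bowl_in below 0.105 m and height (world z) of ball5 between 0.06 and 0.13 m)) or ((horizontal distance between ball2 and bowl_in below 0.105 m and height (world z) of ball2 between 0.06 and 0.13 m) and (horizontal distance between ball3 and bowl_in below 0.105 m and height (world z) of ball3 between 0.06 and 0.13 m) and (horizontal distance between ball4 and bowl_in below 0.105 m and height (world z) of ball4 between 0.06 and 0.13 m)) or ((horizontal distance between ball2 and bowl_in below 0.105 m and height (world z) of ball2 between 0.06 and 0.13 m) and (horizontal distance between ball3 and bowl_in below 0.105 m and height (world z) of ball3 between 0.06 and 0.13 m) and (horizontal distance between ball5 and bowl_in below 0.105 m and height (world z) of ball5 between 0.06 and 0.13 m)) or ((horizontal distance between ball2 and bowl_in below 0.105 m and height (world z) of ball2 between 0.06 and 0.13 m) and (horizontal distance between ball4 and bowl_in below 0.105 m and height (world z) of ball4 between 0.06 and 0.13 m) and (horizontal distance between ball5 and bowl_in below 0.105 m and height (world z) of ball5 between 0.06 and 0.13 m)) or ((horizontal distance between ball3 and bowl_in below 0.105 m and height (world z) of ball3 between 0.06 and 0.13 m) and (horizontal distance between ball4 and bowl_in below 0.105 m and height (world z) of ball4 between 0.06 and 0.13 m) and (horizontal distance between ball5 and bowl_in below 0.105 m and height (world z) of ball5 between 0.06 and 0.13 m))) and ((horizontal distance between ball0 and bowl_in below 0.105 m and height (world z) of ball0 between 0.06 and 0.13 m) or (x of ball0 in the frame of tray between -0.135 and 0.15 m and y of ball0 in the frame of tray between -0.059 and 0.059 m and height (world z) of ball0 below 0.06 m)) and ((horizontal distance between ball1 and bowl_in below 0.105 m and height (world z) of ball1 between 0.06 and 0.13 m) or (x of ball1 in the frame of tray between -0.135 and 0.15 m and y of ball1 in the frame of tray between -0.059 and 0.059 m and height (world z) of ball1 below 0.06 m)) and ((horizontal distance between ball2 and bowl_in below 0.105 m and height (world z) of ball2 between 0.06 and 0.13 m) or (x of ball2 in the frame of tray between -0.135 and 0.15 m and y of ball2 in the frame of tray between -0.059 and 0.059 m and height (world z) of ball2 below 0.06 m)) and ((horizontal distance between ball3 and bowl_in below 0.105 m and height (world z) of ball3 between 0.06 and 0.13 m) or (x of ball3 in the frame of tray between -0.135 and 0.15 m and y of ball3 in the frame of tray between -0.059 and 0.059 m and height (world z) of ball3 below 0.06 m)) and ((horizontal distance between ball4 and bowl_in below 0.105 m and height (world z) of ball4 between 0.06 and 0.13 m) or (x of ball4 in the frame of tray between -0.135 and 0.15 m and y of ball4 in the frame of tray between -0.059 and 0.059 m and height (world z) of ball4 below 0.06 m)) and ((horizontal distance between ball5 and bowl_in below 0.105 m and height (world z) of ball5 between 0.06 and 0.13 m) or (x of ball5 in the frame of tray between -0.135 and 0.15 m and y of ball5 in the frame of tray between -0.059 and 0.059 m and height (world z) of ball5 below 0.06 m)) and value of joint plunger below 0.003 m); the robot touches nothing.
It fails at once if the fingers touch a ball (contact force between the fingers and ball0 above 0.3 N or contact force between the fingers and ball1 above 0.3 N or contact force between the fingers and ball2 above 0.3 N or contact force between the fingers and ball3 above 0.3 N or contact force between the fingers and ball4 above 0.3 N or contact force between the fingers and ball5 above 0.3 N).
It fails at once if a bystander is shifted by more than 40 mm (distance of any of screwdriver, flapdisc, profile, spray, block from where it was at the start of the episode above 0.04 m).
It also fails if it takes over 72 s, if anything falls off the work surface, if the arm or the gripper's body presses on something with over 40 N, if the wrist force passes 120 N, or if a joint passes its speed limit or range.

## Working session

There is one attempt and no reset: what is moved stays moved. The work goes in short steps, Python scripts to look and compute and a tool call to move; the robot and the scene stay as the last step left them, time stands still between calls to the robot, and variables do not carry over. Pictures are saved under pics/ and viewed, about 8 in all and at most 12, crops included, and the job is handed in when it is done.

Besides the shell and the picture viewer there is one more tool, called after "Request:" in YAML: its name, and indented under it one key for each argument. carry_out: Moves the arm, as the interface text tells. Its arguments: {"type":"object","properties":{"moves":{"type":"array","items":{"type":"array","items":{"type":"number"}}},"squeeze":{"type":"number"}},"required":["moves"]}

```bash
ls; mkdir -p pics
python3 - <<'E'
from plant import *
import cv2
s=get_state(); print({k:s[k] for k in ('time','eef_pos','tcp_rot','opening','contact_force')})
for n in('top','side'):
    cv2.imwrite(f'pics/{n}0.png',read_camera(n)); m=camera_model(n); print(n,m['camera_matrix'],m['pose'])
E
```

```text
pics
{'time': 0.0, 'eef_pos': array([ 0.16616758, -0.65359015,  0.24894212]), 'tcp_rot': array([-0.08769877,  0.70247764, -0.70080984,  0.08774769]), 'opening': 0.9976197915098871, 'contact_force': array([-0.59028781, -0.04904798,  0.67226843])}
top [[573.37779626   0.         324.02298631]
 [  0.         573.37779626 234.29120555]
 [  0.           0.           1.        ]] [[-1.04391350e-02 -9.76180439e-01  2.16708962e-01  1.30974322e-01]
 [-9.99943176e-01  1.06593105e-02 -1.52884478e-04 -9.79946812e-03]
 [-2.16072527e-03 -2.16698244e-01 -9.76236243e-01  1.75095014e+00]
 [ 0.00000000e+00  0.00000000e+00  0.00000000e+00  1.00000000e+00]]
side [[482.91929699   0.         326.7878252 ]
 [  0.         482.91929699 239.06772595]
 [  0.           0.           1.        ]] [[-0.76040042 -0.43127365  0.48558649 -0.06859501]
 [-0.64945261  0.5067703  -0.56691726  0.62191431]
 [-0.00158433 -0.74644953 -0.66544015  0.87276892]
 [ 0.          0.          0.          1.        ]]
```

View pics/top0.png

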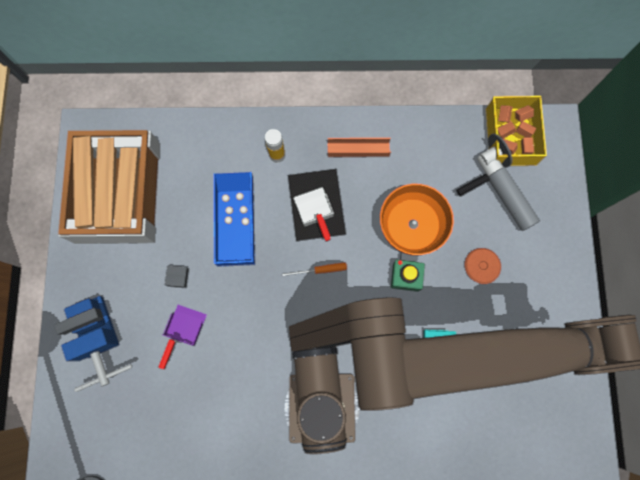

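View pics/side0.png

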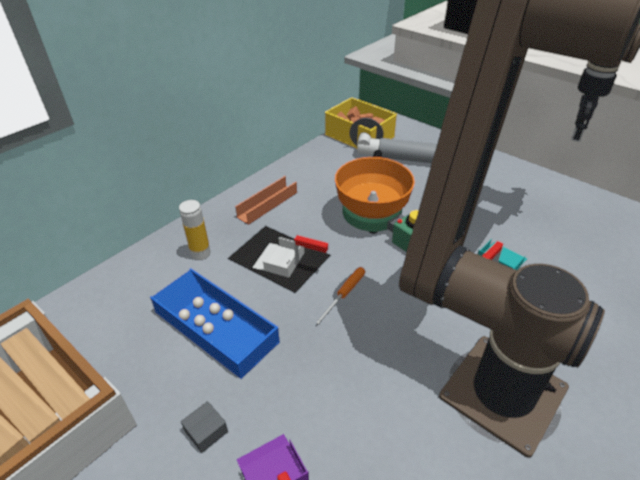

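The top view shows the blue tray at (235,218) with its balls at the far end and the red-handled scoop at (313,205) on the black mat, handle at (322,228). The bowl is at (416,219) and the yellow plunger at (410,272). Next I'll measure these by colour segmentation.

```bash
cat > h.py <<'E'
from plant import *
import cv2, numpy as np
from scipy.spatial.transform import Rotation as R
def ray(n,uv,z):
    m=camera_model(n); uv=np.atleast_2d(np.array(uv,float)); K=m['camera_matrix'];P=m['pose']
    d=np.c_[uv,np.ones(len(uv))]@np.linalg.inv(K).T@P[:3,:3].T
    o=P[:3,3]; return (o+d*((z-o[2])/d[:,2])[:,None])[:,:2]
def proj(n,p):
    m=camera_model(n);P=np.linalg.inv(m['pose']);q=np.atleast_2d(p)@P[:3,:3].T+P[:3,3];q=q@m['camera_matrix'].T
    return q[:,:2]/q[:,2:]
def mask(im,lo,hi,roi):
    h=cv2.cvtColor(im,cv2.COLOR_BGR2HSV);m=cv2.inRange(h,np.array(lo),np.array(hi))
    o=np.zeros_like(m);x0,y0,x1,y1=roi;o[y0:y1,x0:x1]=m[y0:y1,x0:x1];return o
def rect(n,m,z):
    c=max(cv2.findContours(m,cv2.RETR_EXTERNAL,cv2.CHAIN_APPROX_NONE)[0],key=cv2.contourArea)[:,0]
    w=ray(n,c,z); return w,cv2.minAreaRect((w*1000).astype(np.float32))
E
python3 - <<'E'
from h import *
im=cv2.imread('pics/top0.png')
for nm,lo,hi,roi,z in[('handle',(0,150,80),(8,255,255),(305,200,340,250),.1),('tray',(100,120,60),(125,255,255),(205,165,265,275),.055),
 ('bowlrim',(5,150,100),(18,255,255),(370,175,460,260),.13),('plunger',(24,150,100),(35,255,255),(395,255,425,290),.098),('mat',(0,0,0),(180,255,50),(280,160,350,245),.003),('pan',(0,0,150),(180,50,255),(285,180,335,230),.035)]:
    w,r=rect('top',mask(im,lo,hi,roi),z); print(nm,np.round(r[0]),np.round(r[1]),round(r[2],1), np.round(cv2.boxPoints(r)).tolist())
m=mask(im,(0,0,170),(30,90,255),(222,180,250,230))
n,_,st,c=cv2.connectedComponentsWithStats(m)
print(st[1:,4],np.round(ray('top',c[1:],.016),3).tolist(),c[1:].round(1).tolist())
cv2.imwrite('pics/c0.png',cv2.resize(im[150:300,200:460],None,fx=3,fy=3,interpolation=cv2.INTER_CUBIC))
E
```

```text
handle [519.  -7.] [82. 22.] 19.5 [[477.0, -11.0], [485.0, -31.0], [562.0, -4.0], [554.0, 17.0]]
tray [562. 265.] [289. 119.] 1.8 [[416.0, 320.0], [420.0, 202.0], [709.0, 211.0], [705.0, 329.0]]
bowlrim [ 535. -279.] [210. 210.] 89.4 [[429.0, -383.0], [639.0, -385.0], [641.0, -175.0], [431.0, -172.0]]
plunger [ 381. -259.] [41. 38.] 89.4 [[362.0, -279.0], [400.0, -280.0], [401.0, -239.0], [363.0, -238.0]]
mat [618.  14.] [211. 150.] 7.2 [[504.0, 75.0], [523.0, -74.0], [732.0, -47.0], [713.0, 102.0]]
pan [605.  24.] [91. 97.] 19.4 [[546.0, 54.0], [578.0, -37.0], [664.0, -7.0], [632.0, 85.0]]
[28 25 28 26 26 24] [[0.638, 0.299], [0.643, 0.255], [0.598, 0.288], [0.599, 0.242], [0.567, 0.289], [0.561, 0.236]] [[225.2, 197.5], [239.4, 196.0], [228.7, 209.7], [243.2, 209.3], [228.0, 219.5], [244.9, 220.9]]
```

View pics/c0.png

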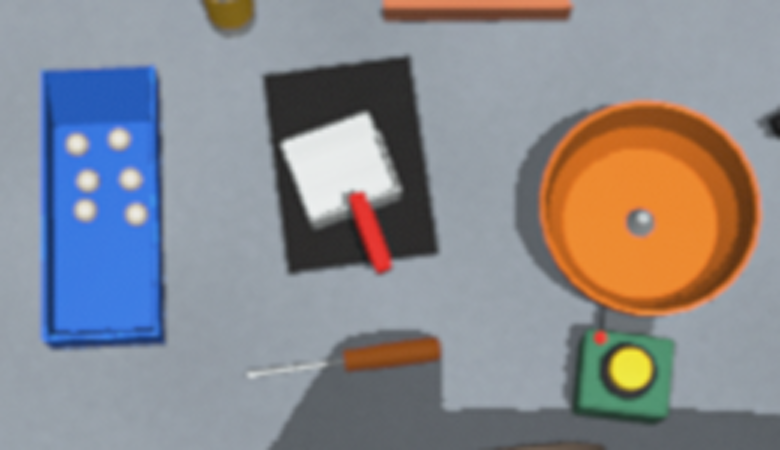

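```bash
cat >> h.py <<'E'
def tool(yaw,pitch=0):  # scoop yaw (deg), pitch nose-up (deg)
    y=np.radians(yaw); B=np.array([[np.cos(y),0,-np.sin(y)],[np.sin(y),0,np.cos(y)],[0,-1,0]])
    return R.from_matrix(B)*R.from_rotvec([0,0,-np.radians(pitch)])
def plan(p,yaw,pitch=0,n=None,cur=None):
    s=get_state(); r0,p0=(R.from_quat(s['tcp_rot']),np.array(s['eef_pos'])) if cur is None else cur
    r1=tool(yaw,pitch); rv=(r0.inv()*r1).as_rotvec(); d=np.array(p)-p0
    n=n or int(np.ceil(max(np.linalg.norm(d)/.055,np.linalg.norm(rv)/.17,1)))
    print('t',s['time'],'n',n,'turn/row',np.round(rv/n,4))
    for i in range(n):
        ra=r0*R.from_rotvec(rv*i/n)
        print('  pre',np.round(ra.inv().apply(d/n),4))
    return r1,np.array(p)
E
python3 - <<'E'
from h import *
s=get_state();print(R.from_quat(s['tcp_rot']).as_matrix().round(2))
plan([.526,-.004,.2],19.4)
E
```

```text
[[-0.97 -0.    0.25]
 [-0.25  0.   -0.97]
 [-0.   -1.   -0.  ]]
t 0.1 n 18 turn/row [0.     0.1695 0.0002]
  pre [-0.0283  0.0028 -0.0301]
  pre [-0.0228  0.0028 -0.0344]
  pre [-0.0167  0.0028 -0.0377]
  pre [-0.01    0.0028 -0.04  ]
  pre [-0.0032  0.0028 -0.0411]
  pre [ 0.0038  0.0028 -0.0411]
  pre [ 0.0107  0.0028 -0.0398]
  pre [ 0.0173  0.0028 -0.0375]
  pre [ 0.0234  0.0028 -0.034 ]
  pre [ 0.0288  0.0028 -0.0296]
  pre [ 0.0333  0.0028 -0.0243]
  pre [ 0.037   0.0028 -0.0183]
  pre [ 0.0395  0.0028 -0.0118]
  pre [ 0.041   0.0028 -0.005 ]
  pre [0.0412 0.0028 0.002 ]
  pre [0.0403 0.0027 0.0089]
  pre [0.0382 0.0027 0.0156]
  pre [0.035  0.0027 0.0218]
```

```bash
python3 - <<'E'
s=open('h.py').read()
s=s.replace("B=np.array([[np.cos(y),0,-np.sin(y)],[np.sin(y),0,np.cos(y)],[0,-1,0]])","B=np.array([[-np.cos(y),0,np.sin(y)],[-np.sin(y),0,-np.cos(y)],[0,-1,0]])").replace("[0,0,-np.radians(pitch)]","[0,0,np.radians(pitch)]")
open('h.py','w').write(s)
E
python3 - <<'E'
from h import *
c=plan([.526,-.004,.19],19.4,n=14)
E
```

```text
t 0.1 n 14 turn/row [ 0.0001 -0.0064 -0.    ]
  pre [-0.0363  0.0043 -0.0386]
  pre [-0.0366  0.0043 -0.0384]
  pre [-0.0368  0.0043 -0.0382]
  pre [-0.0371  0.0043 -0.0379]
  pre [-0.0373  0.0043 -0.0377]
  pre [-0.0376  0.0043 -0.0375]
  pre [-0.0378  0.0043 -0.0372]
  pre [-0.038   0.0043 -0.037 ]
  pre [-0.0383  0.0043 -0.0367]
  pre [-0.0385  0.0043 -0.0365]
  pre [-0.0387  0.0042 -0.0362]
  pre [-0.039   0.0042 -0.036 ]
  pre [-0.0392  0.0042 -0.0357]
  pre [-0.0394  0.0042 -0.0355]
```

Request:
carry_out:
  moves:
    - [0,-0.0064,0,-0.0363,0.0043,-0.0386,-1]
    - [0,-0.0064,0,-0.0366,0.0043,-0.0384,-1]
    - [0,-0.0064,0,-0.0368,0.0043,-0.0382,-1]
    - [0,-0.0064,0,-0.0371,0.0043,-0.038,-1]
    - [0,-0.0064,0,-0.0373,0.0043,-0.0377,-1]
    - [0,-0.0064,0,-0.0376,0.0043,-0.0375,-1]
    - [0,-0.0064,0,-0.0378,0.0043,-0.0372,-1]
    - [0,-0.0064,0,-0.038,0.0043,-0.037,-1]
    - [0,-0.0064,0,-0.0383,0.0043,-0.0367,-1]
    - [0,-0.0064,0,-0.0385,0.0043,-0.0365,-1]
  squeeze: 110

```text
time: 1.35
eef_pos: [0.4236, -0.1884, 0.2069]
tcp_rot: [-0.11, 0.699, -0.698, 0.11]
contact_force: [-0.5, -0.5, -0.5]
opening: 0.999
```

Request:
carry_out:
  moves:
    - [0,-0.0064,0,-0.0387,0.0043,-0.0362,-1]
    - [0,-0.0064,0,-0.039,0.0043,-0.036,-1]
    - [0,-0.0064,0,-0.0392,0.0043,-0.0357,-1]
    - [0,-0.0064,0,-0.0394,0.0043,-0.0355,-1]
    - [0,0,0,0,0,0,-1]
    - [0,0,0,0,0,0,-1]

```text
time: 2.1
eef_pos: [0.5257, -0.0046, 0.1896]
tcp_rot: [-0.12, 0.697, -0.697, 0.119]
contact_force: [-0.5, 0.1, -0.3]
opening: 1.005
```

Run:
```python
from h import *
im=read_camera('side');cv2.imwrite('pics/s1.png',im)
t=read_camera('top');cv2.imwrite('pics/t1.png',t)
s=get_state();print(s['eef_pos'],np.degrees(s['qpos']).round())
plan([.526,-.004,.089],19.4)
# handle check in the side image: predicted handle top corners
y=np.radians(19.4);c,sn=np.cos(y),np.sin(y);o=np.array([.606,.024,.003])
f=lambda p:o+np.array([c*p[0]-sn*p[1],sn*p[0]+c*p[1],p[2]])
h=np.array([f((x,yy,.097)) for x,yy in((-.135,.009),(-.135,-.009),(-.05,-.009),(-.05,.009))]);q=proj('side',h).astype(np.int32)
pan=np.array([f((x,yy,0)) for x,yy in((-.05,.048),(-.05,-.048),(.05,-.048),(.05,.048))]);q2=proj('side',pan).astype(np.int32)
a,b=np.radians(1.8),0
tr=np.array([[.5545+np.cos(a)*x-np.sin(a)*w,.265+np.sin(a)*x+np.cos(a)*w,.055] for x,w in((-.135,.059),(-.135,-.059),(.15,-.059),(.15,.059))])
x0,y0=130,200;v=cv2.resize(im[y0:y0+190,x0:x0+250],None,fx=3,fy=3,interpolation=cv2.INTER_CUBIC)
for k in(q,q2,proj('side',tr).astype(np.int32)): cv2.polylines(v,[(k-[x0,y0])*3],True,(0,255,0),1)
cv2.imwrite('pics/s1c.png',v)
```

```text
[ 0.5256007  -0.00547532  0.18993997] [-12.   1. 114.  -0.  65.  59.]
t 2.2 n 2 turn/row [ 0.     -0.0008  0.0003]
  pre [-0.0005  0.0505 -0.0006]
  pre [-0.0004  0.0505 -0.0006]
```

View pics/s1c.png

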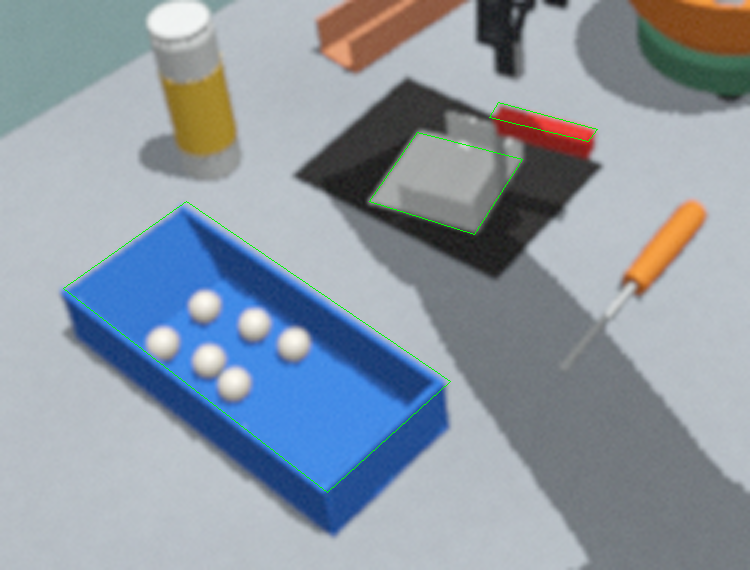

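The overlays match the handle (545,120), the pan and the tray (255,345) in the side view to about 1–2 px. Descending to grip.

Request:
carry_out:
  moves:
    - [0,0,0,0,0.05,-0.001,-1]
    - [0,0,0,0,0.05,0,-1]
    - [0,0,0,0,0,0,-1]
    - [0,0,0,0,0,0,1]
    - [0,0,0,0,0,0,1]
    - [0,0,0,0,0,0,1]
    - [0,0,0,0,0,0,1]
    - [0,0,0,0,0,0,1]
  squeeze: 110

```text
time: 3.2
eef_pos: [0.5269, -0.0037, 0.0917]
tcp_rot: [0.118, -0.697, 0.697, -0.12]
contact_force: [-1.4, 0.5, 6.9]
opening: 0.186
```

Request:
carry_out:
  moves:
    - [0,0,0,0,0,0,1]
    - [0,0,0,0,-0.02,0,1]
    - [0,0,0,0,-0.04,0,1]
    - [0,0,0,0,-0.04,0,1]
    - [0,0,0,0,-0.04,0,1]
    - [0,0,0,0,0,0,1]
    - [0,0,0,0,0,0,1]

```text
time: 4.08
eef_pos: [0.5246, -0.0034, 0.2282]
tcp_rot: [-0.12, 0.697, -0.697, 0.118]
contact_force: [-0.6, 0.2, -2.7]
opening: 0.194
```

```bash
cat >> h.py <<'E'
def scoop_est(rel_x=-.085):  # handle in top view -> yaw, grip offset
    s=get_state(); im=read_camera('top'); return s,im
E
python3 - <<'E'
from h import *
t=read_camera('top');im=read_camera('side');cv2.imwrite('pics/t2.png',t)
s=get_state();print(s['eef_pos'],s['tcp_rot'],s['contact_force'],s['wrist_torque'],s['opening'])
g=np.array(s['eef_pos']);r=R.from_quat(s['tcp_rot'])
# tool->scoop: nose=-x, left=-z, up=-y ; pan origin relative grip
F=lambda p:g+r.apply([-(p[0]+.085),-(p[2]-.086),-p[1]])
bx=np.array([F(p) for p in((-.05,.048,0),(-.05,-.048,0),(.05,-.048,0),(.05,.048,0))])
hd=np.array([F((x,y,.097)) for x,y in((-.135,.009),(-.135,-.009),(-.05,-.009),(-.05,.009))])
out=[]
for n,i,x0,y0 in(('top',t,260,150),('side',im,220,150)):
    v=cv2.resize(i[y0:y0+110,x0:x0+130],None,fx=3,fy=3,interpolation=cv2.INTER_CUBIC)
    for k in(bx,hd):cv2.polylines(v,[((proj(n,k)-[x0,y0])*3+1).astype(np.int32)],True,(0,255,0),1)
    out.append(v)
cv2.imwrite('pics/g2.png',np.hstack(out))
E
```

```text
[ 0.52427679 -0.00332833  0.22731167] [-0.12079465  0.69764407 -0.69636237  0.11739188] [ 0.4408597   0.31151094 -2.46855175] [-0.11939062  0.02732639 -0.03344382] 0.1886325677254387
```

View pics/g2.png

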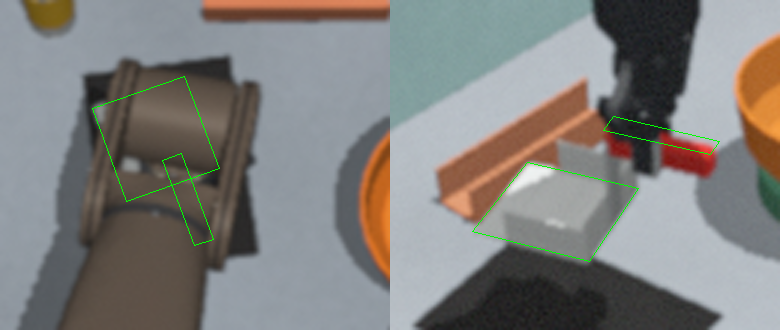

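The side view shows the scoop gripped, with the pan and handle within a few mm of the prediction. Next is to go above the tray's empty end.

```bash
cat >> h.py <<'E'
TR=np.array([.5545,.265]);TY=1.8
def tray(x,y,z,pitch=0,gz=.087): # TCP for pan-rear.. scoop origin at tray (x,y), underside height z
    a=np.radians(TY);b=np.radians(pitch)
    gx=-.085*np.cos(b)-gz*np.sin(b); gzz=-.085*np.sin(b)+gz*np.cos(b)
    return [TR[0]+np.cos(a)*(x+gx)-np.sin(a)*y,TR[1]+np.sin(a)*(x+gx)+np.cos(a)*y,z+gzz]
E
python3 - <<'E'
from h import *
p=tray(-.072,0,.1);print(p);plan(p,1.8,n=9)
E
```

```text
[np.float64(0.39757747002258015), np.float64(0.26006851082473387), np.float64(0.187)]
t 4.175 n 9 turn/row [0.0002 0.0341 0.0005]
  pre [ 0.0035  0.0046 -0.0323]
  pre [ 0.0046  0.0046 -0.0321]
  pre [ 0.0057  0.0046 -0.032 ]
  pre [ 0.0068  0.0046 -0.0317]
  pre [ 0.0079  0.0045 -0.0315]
  pre [ 0.009   0.0045 -0.0312]
  pre [ 0.01    0.0045 -0.0309]
  pre [ 0.0111  0.0045 -0.0305]
  pre [ 0.0121  0.0045 -0.0301]
```

Request:
carry_out:
  moves:
    - [0,0.034,0,0.0035,0.0046,-0.0323,1]
    - [0,0.034,0,0.0046,0.0046,-0.0321,1]
    - [0,0.034,0,0.0057,0.0046,-0.032,1]
    - [0,0.034,0,0.0068,0.0046,-0.0317,1]
    - [0,0.034,0,0.0079,0.0045,-0.0315,1]
    - [0,0.034,0,0.009,0.0045,-0.0312,1]
    - [0,0.034,0,0.01,0.0045,-0.0309,1]
    - [0,0.034,0,0.0111,0.0045,-0.0305,1]
    - [0,0.034,0,0.0121,0.0045,-0.0301,1]
    - [0,0,0,0,0,0,1]

```text
time: 5.42
eef_pos: [0.397, 0.2605, 0.1868]
tcp_rot: [0.014, -0.707, 0.707, -0.011]
contact_force: [0.3, -0.1, -1.9]
opening: 0.19
```

Request:
carry_out:
  moves:
    - [0,0,0,0,0,0,1]
    - [0,0,0,0,0,0,1]
    - [0,0,0,0,0,0,1]

```text
time: 5.8
eef_pos: [0.3997, 0.2591, 0.1893]
tcp_rot: [0.011, -0.707, 0.707, -0.011]
contact_force: [0.2, -0.2, -2.0]
opening: 0.191
```

```bash
cat > see.py <<'E'
from h import *
import sys
def see(fn,roi=(120,230,190,160),k=4,d=None,n='side'):
    im=read_camera(n);s=get_state();g=np.array(s['eef_pos']);r=R.from_quat(s['tcp_rot'])
    F=lambda p:g+r.apply([-(p[0]+.085),-(p[2]-.087),-p[1]])
    P=[[F(p) for p in((-.05,.048,0),(-.05,-.048,0),(.05,-.048,0),(.05,.048,0))],[F((x,y,.097)) for x,y in((-.135,.009),(-.135,-.009),(-.05,-.009),(-.05,.009))]]
    x0,y0,w,h=roi;v=cv2.resize(im[y0:y0+h,x0:x0+w],None,fx=k,fy=k,interpolation=cv2.INTER_CUBIC)
    for q in P: cv2.polylines(v,[((proj(n,np.array(q))-[x0,y0])*k+1).astype(np.int32)],True,(0,255,0),1)
    cv2.imwrite(fn,v)
    m=r.as_matrix();print('t',s['time'],'pos',g.round(4),'yaw',np.degrees(np.arctan2(-m[1,0],-m[0,0])).round(2),'pitch',np.degrees(np.arcsin(-m[2,0])).round(2),'F',np.round(s['contact_force'],1),'open',round(s['opening'],3))
E
python3 - <<'E'
from see import *
see('pics/s3.png');print(tray(-.072,0,.1));plan(tray(-.072,0,.006),1.8)
E
```

```text
t 5.85 pos [0.3996 0.2592 0.1893] yaw 1.79 pitch 0.01 F [ 0.3  0.5 -1.9] open 0.187
[np.float64(0.39757747002258015), np.float64(0.26006851082473387), np.float64(0.187)]
t 5.85 n 2 turn/row [ 0.     -0.0001 -0.0001]
  pre [ 0.001   0.0481 -0.0005]
  pre [ 0.001   0.0481 -0.0005]
```

View pics/s3.png

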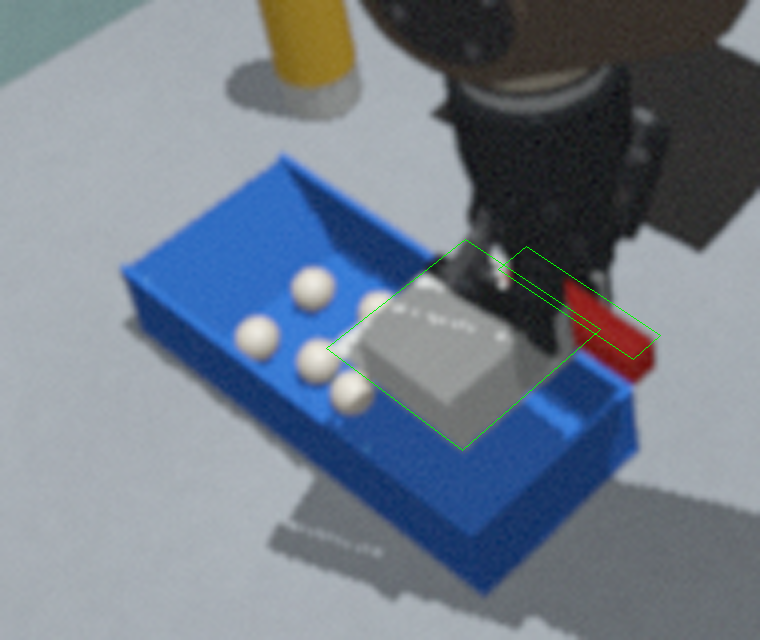

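Side view: the scoop is over the tray's empty end with its bottom corner at (463,450), the tray walls lie outside it, and the balls are ahead of the lip. Lowering now.

Request:
carry_out:
  moves:
    - [0,0,0,0.002,0.04,-0.001,1]
    - [0,0,0,0,0.04,0,1]
    - [0,0,0,0,0.012,0,1]
    - [0,0,0,0,0.003,0,1]
    - [0,0,0,0,0,0,1]
    - [0,0,0,0,0,0,1]

```text
time: 6.6
eef_pos: [0.3976, 0.2609, 0.0953]
tcp_rot: [-0.011, 0.707, -0.707, 0.012]
contact_force: [0.0, -0.2, -2.5]
opening: 0.19
```

Request:
carry_out:
  moves:
    - [0,0,0,0,0.002,0,1]
    - [0,0,0,0,0,0,1]
    - [0,0,0,0,0,0,1]

```text
time: 6.98
eef_pos: [0.3976, 0.2609, 0.0929]
tcp_rot: [-0.011, 0.707, -0.707, 0.012]
contact_force: [-1.5, 0.6, 2.0]
opening: 0.189
```

Run:
```python
from see import *
see('pics/s4.png');print(tray(-.072,0,.004));s=get_state();print(s['wrist_torque'])
```

```text
t 7.025 pos [0.3976 0.2609 0.0929] yaw 1.86 pitch 0.06 F [-1.3  0.   2.1] open 0.191
[np.float64(0.39757747002258015), np.float64(0.26006851082473387), np.float64(0.091)]
[-0.06516933  0.09863529 -0.04248698]
```

Request:
carry_out:
  moves:
    - [0,0,-0.0175,0,0,0,1]
    - [0,0,0,0,0,0,1]
    - [0,0,0,0,0,0,1]

```text
time: 7.4
eef_pos: [0.3984, 0.261, 0.0932]
tcp_rot: [-0.017, 0.707, -0.707, 0.006]
contact_force: [-0.8, 0.4, 4.4]
opening: 0.191
```

Run:
```python
from see import *
see('pics/s4.png',roi=(120,260,190,130));s=get_state();print(s['wrist_torque'])
```

```text
t 7.45 pos [0.3984 0.261  0.093 ] yaw 1.87 pitch -0.83 F [-0.2  0.8  5.1] open 0.192
[-0.04550169 -0.63406416  0.02365667]
```

View pics/s4.png

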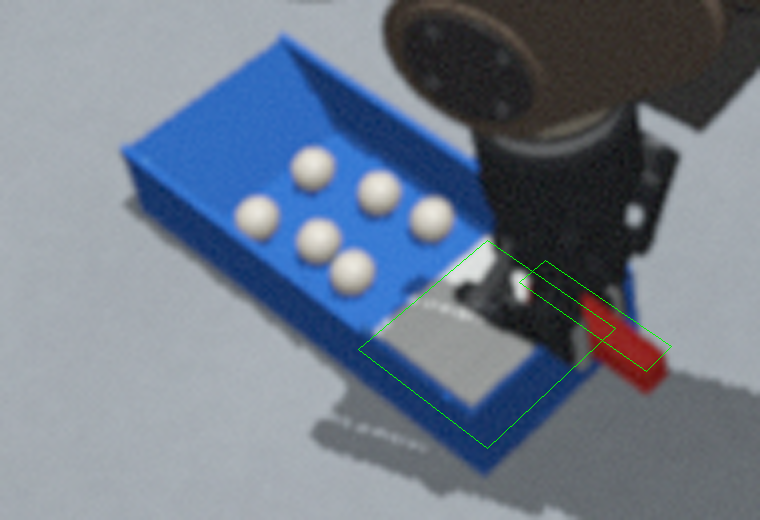

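Balls are clear of the scoop, lip on the tray floor near (430,290). Pushing forward to the sloped end.

Request:
carry_out:
  moves:
    - [0,0,0,-0.015,-0.0002,0,1]
    - [0,0,0,-0.02,-0.0003,0,1]
    - [0,0,0,-0.02,-0.0003,0,1]
    - [0,0,0,-0.02,-0.0003,0,1]
    - [0,0,0,-0.02,-0.0003,0,1]
    - [0,0,0,-0.015,-0.0002,0,1]
    - [0,0,0,-0.008,-0.0001,0,1]
    - [0,0,0,0,0,0,1]
    - [0,0,0,0,0,0,1]

```text
time: 8.57
eef_pos: [0.5169, 0.2646, 0.0928]
tcp_rot: [-0.016, 0.707, -0.707, 0.007]
contact_force: [3.0, 0.4, 5.5]
opening: 0.187
```

Run:
```python
from see import *
see('pics/s5.png',roi=(120,230,190,150));s=get_state();print(s['wrist_torque'],tray(.046,0,.004))
```

```text
t 8.625 pos [0.5168 0.2646 0.0929] yaw 1.86 pitch -0.75 F [ 2.2 -0.7  5.4] open 0.187
[-0.14129639 -1.05082343 -0.00507616] [np.float64(0.5155192441457365), np.float64(0.263774980395953), np.float64(0.091)]
```

View pics/s5.png

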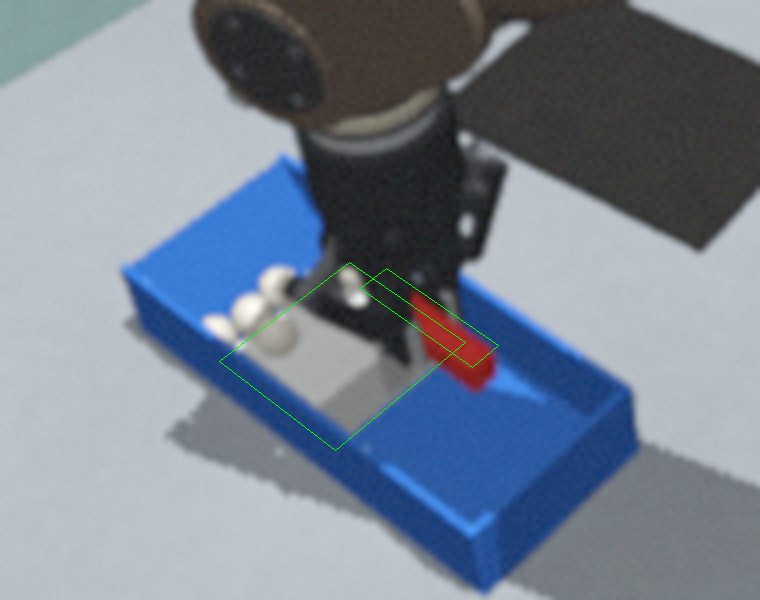

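The picture shows three or four balls lined up at the lip against the slope, around (250,310), and at least one in the pan at (278,335). I'll push a little further, then tilt nose-up along the slope.

Request:
carry_out:
  moves:
    - [0,0,0,-0.003,0,0,1]
    - [0,0,0,-0.003,0,0,1]
    - [0,0,0,-0.002,0,0,1]
    - [0,0,0.0873,-0.0021,0.0031,0,1]
    - [0,0,0.0873,-0.0018,0.0033,0,1]
    - [0,0,0.0873,-0.0016,0.0034,0,1]
    - [0,0,0.0873,-0.0012,0.0035,0,1]
    - [0,0,0,0,0,0,1]
    - [0,0,0,0,0,0,1]

```text
time: 9.75
eef_pos: [0.5295, 0.2644, 0.0773]
tcp_rot: [0.103, 0.699, -0.696, 0.125]
contact_force: [-0.8, -0.1, -2.7]
opening: 0.186
```

Run:
```python
from see import *
see('pics/s6.png',roi=(120,230,190,150));s=get_state();print(s['wrist_torque'])
```

```text
t 9.8 pos [0.5299 0.2644 0.0775] yaw 1.81 pitch 18.67 F [ 0.1  1.  -3. ] open 0.188
[-0.0088637  0.5582062 -0.0141036]
```

View pics/s6.png

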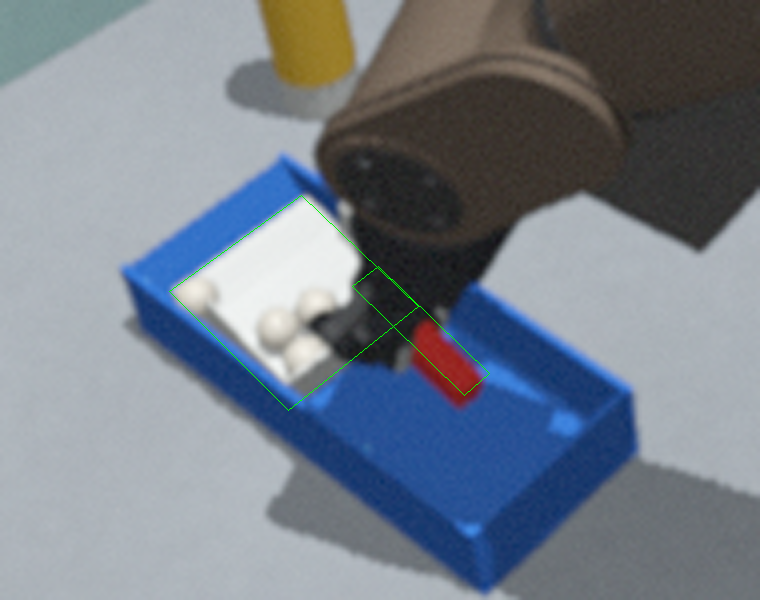

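The pan holds balls at (278,328), (318,308) and (303,353), and one more is wedged at the left front corner (195,292) between the side wall's end and the tray wall. Shifting the scoop left should nudge that one in.

Request:
carry_out:
  moves:
    - [0,0,0,0,0.0015,0,1]
    - [0,0,0,0,0,-0.002,1]
    - [0,0,0,0,0,-0.002,1]
    - [0,0,0,0,0,-0.002,1]
    - [0,0,0,0,0,-0.002,1]
    - [0,0,0,0,0,0,1]
    - [0,0,0,0,0,0,1]

```text
time: 10.68
eef_pos: [0.5315, 0.2728, 0.0777]
tcp_rot: [0.105, 0.699, -0.696, 0.128]
contact_force: [0.2, -2.0, -2.5]
opening: 0.191
```

Run:
```python
from see import *
see('pics/s7.png',roi=(120,230,190,150));s=get_state();print(s['wrist_torque'])
```

```text
t 10.725 pos [0.5315 0.2728 0.0777] yaw 1.85 pitch 18.99 F [ 0.3 -2.  -3.5] open 0.193
[-0.3471152   0.59096303 -0.20243143]
```

View pics/s7.png

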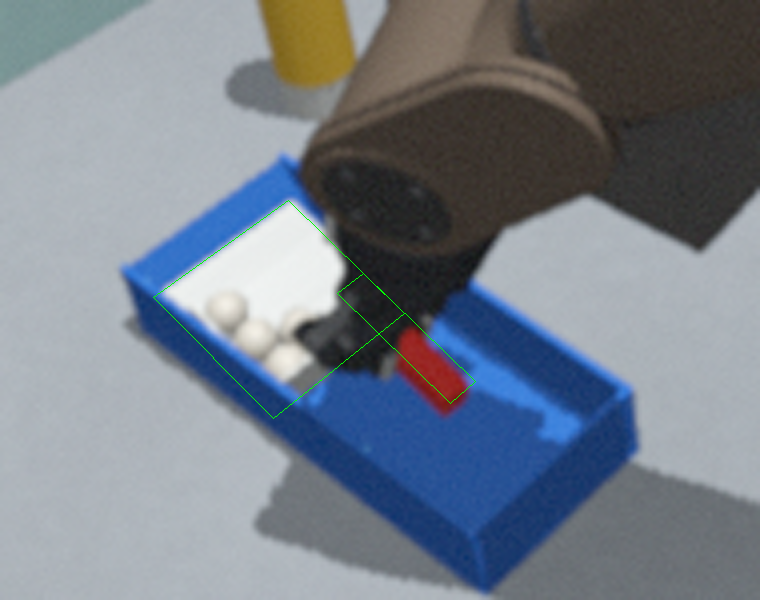

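The corner ball is now inside the pan at (228,310), in a line along the left wall. The right side is hidden, so I'll nudge right the same way, recentre and lift.

Request:
carry_out:
  moves:
    - [0,0,0,0,0,0.003,1]
    - [0,0,0,0,0,0.003,1]
    - [0,0,0,0,0,0.003,1]
    - [0,0,0,0,0,0.003,1]
    - [0,0,0,0,0,0.002,1]
    - [0,0,0,0,0,0.002,1]
    - [0,0,0,0,0,0,1]
    - [0,0,0,0,0,-0.003,1]
    - [0,0,0,0,0,-0.003,1]
    - [0,0,0,0,0,-0.002,1]

```text
time: 11.98
eef_pos: [0.5318, 0.2647, 0.0777]
tcp_rot: [0.106, 0.699, -0.696, 0.128]
contact_force: [-1.3, 0.1, -2.2]
opening: 0.19
```

Request:
carry_out:
  moves:
    - [0,0,0,-0.003,-0.009,0,1]
    - [0,0,0,-0.006,-0.018,0,1]
    - [0,0,0,-0.008,-0.024,0,1]
    - [0,0,0,-0.008,-0.024,0,1]
    - [0,0,0,-0.008,-0.024,0,1]
    - [0,0,0,-0.006,-0.018,0,1]
    - [0,0,0,-0.003,-0.009,0,1]
    - [0,0,0,0,0,0,1]

```text
time: 12.98
eef_pos: [0.5308, 0.265, 0.2115]
tcp_rot: [0.106, 0.699, -0.695, 0.128]
contact_force: [0.2, 0.8, -1.8]
opening: 0.195
```

Run:
```python
from see import *
see('pics/s8.png',roi=(120,170,190,200),k=3);s=get_state();print(s['wrist_torque'])
```

```text
t 13.025 pos [0.5302 0.2648 0.2102] yaw 1.85 pitch 18.96 F [-0.8  0.  -3.9] open 0.189
[-0.04922388  0.6214173  -0.01861329]
```

View pics/s8.png

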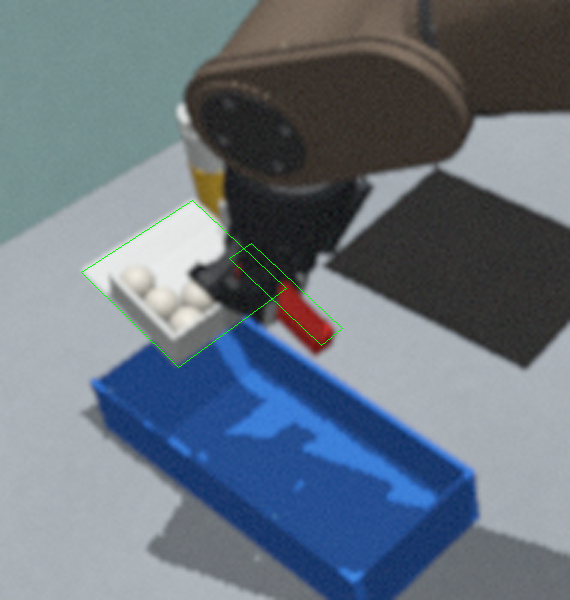

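All visible balls ride in the scoop and the tray looks empty. I've used 11 views, so I'll keep the last one for the end and check numerically from here. Next I'll plan the carry, with the nose turned to yaw −60° beside the bowl for reach.

```bash
cat >> h.py <<'E'
BW=np.array([.535,-.279])
def lipto(yaw,pitch,off,z,gz=.087): # TCP with lip at bowl centre + off along nose, height z
    a,b=np.radians(yaw),np.radians(pitch); n=np.array([np.cos(a),np.sin(a)])
    f=.135*np.cos(b)+gz*np.sin(b);u=.135*np.sin(b)-gz*np.cos(b)
    return np.r_[BW+n*(off-f),z-u]
def rows(poses,jaw=1):  # list of (pos,rot): rows between, shift in pre-row frame; rounded
    out=[]
    for (p0,r0),(p1,r1) in zip(poses,poses[1:]):
        out.append([*np.round((r0.inv()*r1).as_rotvec(),3),*np.round(r0.inv().apply(np.subtract(p1,p0)),4),jaw])
    for i in range(0,len(out),10): print('['+', '.join('['+', '.join(f'{v:g}' for v in r)+']' for r in out[i:i+10])+']')
def cur():
    s=get_state();m=R.from_quat(s['tcp_rot']);M=m.as_matrix()
    return np.array(s['eef_pos']),np.degrees(np.arctan2(-M[1,0],-M[0,0])),np.degrees(np.arcsin(-M[2,0]))
E
python3 - <<'E'
from h import *
s=get_state();print(np.degrees(s['qpos']).round());p,y,q=cur();T=lipto(-60,19,-.05,.19);print(p,y,q,T)
w=np.r_[0,.3,.7,np.ones(13),.7,.3];w=np.cumsum(w)/w.sum()
rows([(p+(T-p)*a,tool(y+(-60-y)*a,19)) for a in w])
E
```

```text
[ 19.   0. 114.  -7.  48. 111.]
[0.53019836 0.26482588 0.21020913] 1.8526673134436198 18.9580814357771 [ 0.43201528 -0.10062524  0.22830842]
[[0.007, 0.02, -0, 0.002, -0.0011, 0.0072, 1], [0.016, 0.048, 0, 0.0042, -0.0023, 0.017, 1], [0.023, 0.068, -0, 0.0049, -0.003, 0.0246, 1], [0.023, 0.068, -0, 0.0032, -0.0024, 0.0249, 1], [0.023, 0.068, -0, 0.0015, -0.0018, 0.0251, 1], [0.023, 0.068, 0, -0.0002, -0.0012, 0.0252, 1], [0.023, 0.068, 0, -0.0019, -0.0006, 0.0252, 1], [0.023, 0.068, -0, -0.0037, -0, 0.025, 1], [0.023, 0.068, -0, -0.0053, 0.0006, 0.0247, 1], [0.023, 0.068, 0, -0.007, 0.0011, 0.0242, 1]]
[[0.023, 0.068, 0, -0.0086, 0.0017, 0.0237, 1], [0.023, 0.068, -0, -0.0102, 0.0022, 0.023, 1], [0.023, 0.068, 0, -0.0118, 0.0028, 0.0222, 1], [0.023, 0.068, -0, -0.0132, 0.0033, 0.0213, 1], [0.023, 0.068, 0, -0.0147, 0.0038, 0.0202, 1], [0.016, 0.048, -0, -0.0112, 0.003, 0.0134, 1], [0.007, 0.02, -0, -0.0051, 0.0014, 0.0055, 1]]
```

Request:
carry_out:
  moves:
    - [0.007,0.02,0,0.002,-0.0011,0.0072,1]
    - [0.016,0.048,0,0.0042,-0.0023,0.017,1]
    - [0.023,0.068,0,0.0049,-0.003,0.0246,1]
    - [0.023,0.068,0,0.0032,-0.0024,0.0249,1]
    - [0.023,0.068,0,0.0015,-0.0018,0.0251,1]
    - [0.023,0.068,0,-0.0002,-0.0012,0.0252,1]
    - [0.023,0.068,0,-0.0019,-0.0006,0.0252,1]
    - [0.023,0.068,0,-0.0037,0,0.025,1]
    - [0.023,0.068,0,-0.0053,0.0006,0.0247,1]
    - [0.023,0.068,0,-0.007,0.0011,0.0242,1]

```text
time: 14.28
eef_pos: [0.4706, 0.0444, 0.2205]
tcp_rot: [-0.323, -0.63, 0.699, 0.101]
contact_force: [0.2, -0.3, -2.9]
opening: 0.19
```

Request:
carry_out:
  moves:
    - [0.023,0.068,0,-0.0086,0.0017,0.0237,1]
    - [0.023,0.068,0,-0.0102,0.0022,0.023,1]
    - [0.023,0.068,0,-0.0118,0.0028,0.0222,1]
    - [0.023,0.068,0,-0.0132,0.0033,0.0213,1]
    - [0.023,0.068,0,-0.0147,0.0038,0.0202,1]
    - [0.016,0.048,0,-0.0112,0.003,0.0134,1]
    - [0.007,0.02,0,-0.0051,0.0014,0.0055,1]
    - [0,0,0,0,0,0,1]
    - [0,0,0,0,0,0,1]

```text
time: 15.4
eef_pos: [0.4325, -0.1003, 0.2274]
tcp_rot: [-0.449, -0.548, 0.661, 0.247]
contact_force: [-0.1, 1.1, -3.1]
opening: 0.187
```

Run:
```python
from h import *
s=get_state();print(s['time'],np.degrees(s['qpos']).round(),s['contact_force'],s['wrist_torque']);p,y,q=cur();print(p,y,q)
t=read_camera('top');cv2.imwrite('pics/t9.png',t)
m=mask(t,(0,0,150),(30,90,255),(222,170,250,262));n,_,st,c=cv2.connectedComponentsWithStats(m);print('tray balls',[(a.round(),k[4]) for a,k in zip(c[1:],st[1:]) if k[4]>8])
# pour key poses: pitch, lip off, lip z
K=[(6,-.05,.165),(-4,-.05,.148),(-12,-.05,.137),(-12,-.05,.137),(-18,-.05,.132),(-26,-.05,.13),(-35,-.045,.128)]
P=[(p,tool(y,q))]+[(lipto(-60,a,o,z),tool(-60,a)) for a,o,z in K]
for (p0,r0),(p1,r1),k in zip(P,P[1:],K):
    d=max(np.linalg.norm(p1-p0)/.055,np.linalg.norm((r0.inv()*r1).as_rotvec())/.187);print(k,np.round(p1,3),round(d,2))
```

```text
15.4 [-20. -20. 129. -14.  56. 136.] [-0.07811858  1.08270486 -3.11198682] [0.4589639  0.3282106  0.00437591]
[ 0.43250916 -0.10030242  0.22740437] -59.91979715996783 18.816017132655833
tray balls []
(6, -0.05, 0.165) [ 0.438 -0.112  0.237] 1.2
(-4, -0.05, 0.148) [ 0.446 -0.124  0.244] 0.93
(-12, -0.05, 0.137) [ 0.453 -0.137  0.25 ] 0.75
(-12, -0.05, 0.137) [ 0.453 -0.137  0.25 ] 0.0
(-18, -0.05, 0.132) [ 0.459 -0.148  0.256] 0.56
(-26, -0.05, 0.13) [ 0.468 -0.164  0.267] 0.75
(-35, -0.045, 0.128) [ 0.482 -0.187  0.277] 0.84
```

Run:
```python
from h import *
p,y,q=cur()
K=[(13,-.05,.18),(7,-.05,.167),(1,-.05,.155),(-4,-.05,.147),(-8,-.05,.141),(-12,-.05,.137),(-12,-.05,.137),(-12,-.05,.137),(-16,-.05,.133),(-20,-.05,.131)]
K+=[(-25,-.05,.13),(-30,-.05,.129),(-35,-.045,.128),(-40,-.045,.128)]
rows([(p,tool(y,q))]+[(lipto(-60,a,o,z),tool(-60,a)) for a,o,z in K])
```

```text
[[0.001, 0.002, -0.102, -0.0069, -0.005, 0.0007, 1], [0, 0, -0.105, -0.0069, -0.001, 0, 1], [-0, 0, -0.105, -0.0084, -0.0017, -0, 1], [-0, -0, -0.087, -0.008, -0.0034, -0, 1], [0, 0, -0.07, -0.0068, -0.0032, 0, 1], [-0, 0, -0.07, -0.007, -0.0052, -0, 1], [0, 0, 0, 0, 0, 0, 1], [0, 0, 0, 0, 0, 0, 1], [0, -0, -0.07, -0.0072, -0.0053, -0, 1], [-0, -0, -0.07, -0.0069, -0.0073, 0, 1]]
[[0, 0, -0.087, -0.0084, -0.0105, -0, 1], [-0, -0, -0.087, -0.0085, -0.0105, 0, 1], [0, -0, -0.087, -0.0129, -0.0131, 0, 1], [0, 0, -0.087, -0.0081, -0.0114, 0, 1]]
```

Request:
carry_out:
  moves:
    - [0,0.002,-0.102,-0.007,-0.005,0.0007,1]
    - [0,0,-0.105,-0.007,-0.001,0,1]
    - [0,0,-0.105,-0.0084,-0.0017,0,1]
    - [0,0,-0.087,-0.008,-0.0034,0,1]
    - [0,0,-0.07,-0.0068,-0.0032,0,1]
    - [0,0,-0.07,-0.007,-0.0052,0,1]
    - [0,0,0,0,0,0,1]
    - [0,0,0,0,0,0,1]
    - [0,0,-0.07,-0.0072,-0.0053,0,1]
    - [0,0,-0.07,-0.007,-0.0073,0,1]

```text
time: 16.7
eef_pos: [0.4616, -0.1517, 0.2596]
tcp_rot: [0.241, 0.667, -0.541, -0.453]
contact_force: [0.5, -0.8, -2.1]
opening: 0.187
```

Request:
carry_out:
  moves:
    - [0,0,-0.087,-0.0084,-0.0105,0,1]
    - [0,0,-0.087,-0.0085,-0.0105,0,1]
    - [0,0,-0.087,-0.0129,-0.0131,0,1]
    - [0,0,-0.087,-0.008,-0.0114,0,1]
    - [0,0,0,0,0,0,1]
    - [0,0,0,0,0,0,1]
    - [0,0,0,0,0,0,1]

```text
time: 17.58
eef_pos: [0.4885, -0.1987, 0.282]
tcp_rot: [0.123, 0.698, -0.454, -0.539]
contact_force: [-0.5, 1.0, -2.8]
opening: 0.189
```

Run:
```python
from h import *
s=get_state();print(s['time'],np.degrees(s['qpos']).round(),s['contact_force'],s['wrist_torque']);print(*cur(),lipto(-60,-40,-.045,.128))
for n in('top','side'):cv2.imwrite(f'pics/{n}10.png',read_camera(n))
t=cv2.imread('pics/top10.png');m=mask(t,(0,0,150),(40,90,255),(370,175,460,260));n,_,st,c=cv2.connectedComponentsWithStats(m);print('bowl blobs',[(a.round().tolist(),int(k[4])) for a,k in zip(c[1:],st[1:]) if k[4]>6])
```

```text
17.575 [-39.  14.  95.  14. 108. 110.] [-0.52819437  1.02962775 -2.8044784 ] [-0.42930625 -0.21217959  0.03879493]
[ 0.48850058 -0.19871923  0.28199303] -59.623776054551094 -39.90755558316853 [ 0.48875326 -0.1988983   0.28142219]
bowl blobs [([450.0, 235.0], 11)]
```

Run:
```python
from h import *
p,y,q=cur();up=p+[0,0,.07]
a=[(p+[0,0,.035*i],tool(y,q)) for i in range(3)]
T=np.array([.5265,-.004,.20]);N=12
a+=[(up+(T-up)*i/N,tool(y+(19.4-y)*i/N,q*(1-i/N))) for i in range(1,N+1)]
rows(a)
```

```text
[[0, 0, 0, 0.0225, -0.0268, 0, 1], [0, 0, 0, 0.0225, -0.0268, 0, 1], [0.071, -0.09, 0.058, 0.0014, 0.0177, -0.0109, 1], [0.066, -0.094, 0.058, 0.0013, 0.0168, -0.0123, 1], [0.06, -0.098, 0.058, 0.0011, 0.0159, -0.0135, 1], [0.054, -0.101, 0.058, 0.0006, 0.015, -0.0145, 1], [0.049, -0.104, 0.058, -0.0001, 0.0141, -0.0153, 1], [0.042, -0.107, 0.058, -0.0009, 0.0134, -0.0159, 1], [0.036, -0.109, 0.058, -0.0019, 0.0128, -0.0163, 1], [0.03, -0.111, 0.058, -0.0029, 0.0123, -0.0165, 1]]
[[0.023, -0.113, 0.058, -0.0041, 0.0121, -0.0165, 1], [0.017, -0.114, 0.058, -0.0052, 0.0119, -0.0163, 1], [0.01, -0.115, 0.058, -0.0063, 0.012, -0.0158, 1], [0.003, -0.115, 0.058, -0.0074, 0.0123, -0.0151, 1]]
```

Request:
carry_out:
  moves:
    - [0,0,0,0.0225,-0.0268,0,1]
    - [0,0,0,0.0225,-0.0268,0,1]
    - [0.071,-0.09,0.058,0.0014,0.0177,-0.0109,1]
    - [0.066,-0.094,0.058,0.0013,0.0168,-0.0123,1]
    - [0.06,-0.098,0.058,0.0011,0.0159,-0.0135,1]
    - [0.054,-0.101,0.058,0.0006,0.015,-0.0145,1]
    - [0.049,-0.104,0.058,0,0.0141,-0.0153,1]
    - [0.042,-0.107,0.058,-0.0009,0.0134,-0.0159,1]
    - [0.036,-0.109,0.058,-0.0019,0.0128,-0.0163,1]
    - [0.03,-0.111,0.058,-0.0029,0.0123,-0.0165,1]

```text
time: 18.92
eef_pos: [0.5145, -0.0684, 0.2507]
tcp_rot: [-0.037, 0.708, -0.695, -0.123]
contact_force: [-1.1, 0.6, -1.1]
opening: 0.188
```

Request:
carry_out:
  moves:
    - [0.023,-0.113,0.058,-0.0041,0.0121,-0.0165,1]
    - [0.017,-0.114,0.058,-0.0052,0.0119,-0.0163,1]
    - [0.01,-0.115,0.058,-0.0063,0.012,-0.0158,1]
    - [0.003,-0.115,0.058,-0.0074,0.0123,-0.0151,1]
    - [0,0,0,0,0,0,1]
    - [0,0,0,0,0,0,1]
    - [0,0,0,0,0,0,1]

```text
time: 19.8
eef_pos: [0.5285, -0.0051, 0.2013]
tcp_rot: [-0.115, 0.698, -0.696, 0.119]
contact_force: [1.0, -0.3, -1.4]
opening: 0.19
```

Run:
```python
from h import *
s=get_state();print(s['time'],np.degrees(s['qpos']).round(),s['contact_force']);print(*cur())
for n in('top','side'):cv2.imwrite(f'pics/{n}11.png',read_camera(n))
t=cv2.imread('pics/top11.png')
for nm,roi in(('bowl',(375,178,457,258)),('tray',(216,172,254,264))):
    m=mask(t,(0,0,140),(40,110,255),roi);n,_,st,c=cv2.connectedComponentsWithStats(m);print(nm,[(a.round().tolist(),int(k[4])) for a,k in zip(c[1:],st[1:]) if k[4]>6])
plan([.5265,-.004,.096],19.4,0,n=2)
```

```text
19.8 [-12.   0. 114.   0.  66.  59.] [ 0.95851451 -0.30123792 -1.44118016]
[ 0.52852539 -0.00512609  0.20131303] 19.010296885086266 0.3252994738076982
bowl [([438.0, 212.0], 109), ([404.0, 205.0], 48), ([428.0, 210.0], 49), ([433.0, 218.0], 49), ([392.0, 219.0], 51), ([415.0, 224.0], 15), ([428.0, 232.0], 49), ([421.0, 244.0], 53), ([419.0, 255.0], 7)]
tray []
t 19.9 n 2 turn/row [ 0.0011 -0.0033 -0.0028]
  pre [ 0.001   0.0525 -0.0007]
  pre [ 0.0009  0.0525 -0.0008]
```

The top image shows six ball-sized blobs in the bowl and none in the tray. Now I'll put the scoop back on the mat.

Request:
carry_out:
  moves:
    - [0,-0.006,-0.005,0.002,0.04,-0.001,1]
    - [0,0,0,0,0.04,0,1]
    - [0,0,0,0,0.02,0,1]
    - [0,0,0,0,0.006,0,1]
    - [0,0,0,0,0.002,0,1]
    - [0,0,0,0,0.001,0,1]
    - [0,0,0,0,0,0,1]
    - [0,0,0,0,0,0,1]

```text
time: 20.9
eef_pos: [0.5264, -0.004, 0.0921]
tcp_rot: [-0.119, 0.698, -0.696, 0.12]
contact_force: [0.0, 0.6, -0.3]
opening: 0.188
```

Run:
```python
from h import *
s=get_state();print(s['time'],s['contact_force'],s['wrist_torque']);print(*cur())
```

```text
20.9 [ 0.00076627  0.58685581 -0.33831589] [-0.08637981  0.06898409  0.00748919]
[ 0.52635181 -0.00400572  0.0921395 ] 19.43208283472412 0.0758453544204114
```

Request:
carry_out:
  moves:
    - [0,0,0,0,0.001,0,1]
    - [0,0,0,0,0,0,-1]
    - [0,0,0,0,0,0,-1]
    - [0,0,0,0,0,0,-1]
    - [0,0,0,0,0,0,-1]
    - [0,0,0,0,-0.03,0,-1]
    - [0,0,0,0,-0.05,0,-1]
    - [0,0,0,0,-0.05,0,-1]
    - [0,0,0,0,-0.03,0,-1]

```text
time: 22.02
eef_pos: [0.5268, -0.0045, 0.2536]
tcp_rot: [-0.118, 0.697, -0.697, 0.121]
contact_force: [0.6, 0.0, 0.4]
opening: 1.003
```

Run:
```python
from h import *
p,y,q=cur();s=get_state();print(s['time'],p,y,q,s['opening'],s['contact_force'])
cv2.imwrite('pics/side12.png',read_camera('side'))
T=np.array([.381,-.259,.16]);N=8;print(np.hypot(*T[:2]))
print('to above'); rows([(p+(T-p)*i/N,tool(y-35*i/N,0)) for i in range(N+1)])
```

```text
22.025 [ 0.5268449  -0.00446064  0.25362234] 19.43463141158555 0.20784153711778883 1.002861869905611 [0.56048653 0.04043226 0.35362775]
0.46069729758269695
to above
[[0, 0.076, 0, 0.0278, 0.0117, 0.0239, 1], [0, 0.076, 0, 0.0259, 0.0117, 0.026, 1], [0, 0.076, 0, 0.0238, 0.0117, 0.0279, 1], [0, 0.076, 0, 0.0216, 0.0117, 0.0296, 1], [0, 0.076, 0, 0.0193, 0.0117, 0.0312, 1], [0, 0.076, 0, 0.0169, 0.0117, 0.0326, 1], [0, 0.076, 0, 0.0143, 0.0117, 0.0338, 1], [0, 0.076, 0, 0.0117, 0.0117, 0.0348, 1]]
```

Request:
carry_out:
  moves:
    - [0,0.076,0,0.0278,0.0117,0.0239,1]
    - [0,0.076,0,0.0259,0.0117,0.026,1]
    - [0,0.076,0,0.0238,0.0117,0.0279,1]
    - [0,0.076,0,0.0216,0.0117,0.0296,1]
    - [0,0.076,0,0.0193,0.0117,0.0312,1]
    - [0,0.076,0,0.0169,0.0117,0.0326,1]
    - [0,0.076,0,0.0143,0.0117,0.0338,1]
    - [0,0.076,0,0.0117,0.0117,0.0348,1]
    - [0,0,0,0,0,0,1]
    - [0,0,0,0,0,0,1]

```text
time: 23.32
eef_pos: [0.3804, -0.2585, 0.156]
tcp_rot: [0.094, 0.702, -0.7, -0.095]
contact_force: [0.4, 0.2, 0.2]
opening: 0.003
```

Request:
carry_out:
  moves:
    - [0,0,0,0,0.025,0,1]
    - [0,0,0,0,0.01,0,1]
    - [0,0,0,0,0.005,0,1]
    - [0,0,0,0,0,0,1]

```text
time: 23.82
eef_pos: [0.3807, -0.2584, 0.1167]
tcp_rot: [0.094, 0.702, -0.7, -0.095]
contact_force: [-0.0, 1.4, 2.8]
opening: -0.0
```

Request:
carry_out:
  moves:
    - [0,0,0,0,0.005,0,1]
    - [0,0,0,0,0.005,0,1]
    - [0,0,0,0,0.004,0,1]
    - [0,0,0,0,0,0,1]

```text
time: 24.32
eef_pos: [0.3812, -0.2593, 0.1049]
tcp_rot: [0.095, 0.702, -0.7, -0.095]
contact_force: [-3.7, 6.2, 16.5]
opening: 0.001
```

Request:
carry_out:
  moves:
    - [0,0,0,0,0.002,0,1]
    - [0,0,0,0,0,0,1]
    - [0,0,0,0,0,0,1]

```text
time: 24.7
eef_pos: [0.3813, -0.2594, 0.1048]
tcp_rot: [0.094, 0.702, -0.7, -0.095]
contact_force: [-7.5, 9.1, 27.0]
opening: 0.001
```

The plunger is at its stop: z stayed at 0.1048 while the force rose to 27 N. Retracting.

Request:
carry_out:
  moves:
    - [0,0,0,0,-0.01,0,1]
    - [0,0,0,0,-0.02,0,1]
    - [0,0,0,0,-0.05,0,1]
    - [0,0,0,0,-0.06,0,1]
    - [0,0,0,0.02,-0.03,0.04,1]
    - [0,0,0,0.02,0,0.05,1]
    - [0,0,0,0.02,0,0.05,1]
    - [0,0,0,0.02,0,0.05,1]
    - [0,0,0,0,0,0,1]
    - [0,0,0,0,0,0,1]

```text
time: 25.95
eef_pos: [0.2528, -0.4209, 0.2694]
tcp_rot: [0.095, 0.702, -0.7, -0.095]
contact_force: [-0.4, -0.3, -0.7]
opening: 0.001
```

Run:
```python
from h import *
s=get_state();print(s['time'],s['eef_pos'],s['contact_force'])
t=read_camera('top');d=read_camera('side')
a=cv2.resize(t[150:300,200:470],(540,300),interpolation=cv2.INTER_CUBIC);b=cv2.resize(d[140:300,220:480],(488,300),interpolation=cv2.INTER_CUBIC)
cv2.imwrite('pics/f.png',np.vstack([a,np.pad(b,((0,0),(0,52),(0,0)))]))
for nm,lo,hi,roi,z in[('handle',(0,150,80),(8,255,255),(305,200,340,250),.1),('plunger',(24,150,100),(35,255,255),(395,255,425,290),.098),('pan',(0,0,150),(180,50,255),(285,180,335,230),.035)]:
    try: w,r=rect('top',mask(t,lo,hi,roi),z); print(nm,np.round(r[0]),np.round(r[1]),round(r[2],1))
    except Exception as e: print(nm,e)
for nm,roi in(('bowl',(375,178,457,258)),('tray',(216,172,254,264))):
    m=mask(t,(0,0,140),(40,110,255),roi);n,_,st,c=cv2.connectedComponentsWithStats(m);print(nm,[(np.round(ray('top',a,.072)[0],3).tolist(),int(k[4])) for a,k in zip(c[1:],st[1:]) if k[4]>6])
```

```text
25.95 [ 0.25278586 -0.42089647  0.26944682] [-0.3841394  -0.26630274 -0.6847123 ]
handle [519.  -4.] [80. 22.] 18.9
plunger [ 381. -258.] [32. 32.] 87.7
pan [604.  25.] [91. 98.] 19.2
bowl [([0.658, -0.301], 30), ([0.538, -0.378], 81), ([0.592, -0.255], 48), ([0.577, -0.327], 49), ([0.551, -0.34], 49), ([0.547, -0.217], 52), ([0.53, -0.283], 17), ([0.507, -0.323], 49), ([0.47, -0.3], 53), ([0.438, -0.295], 15)]
tray []
```

View pics/f.png

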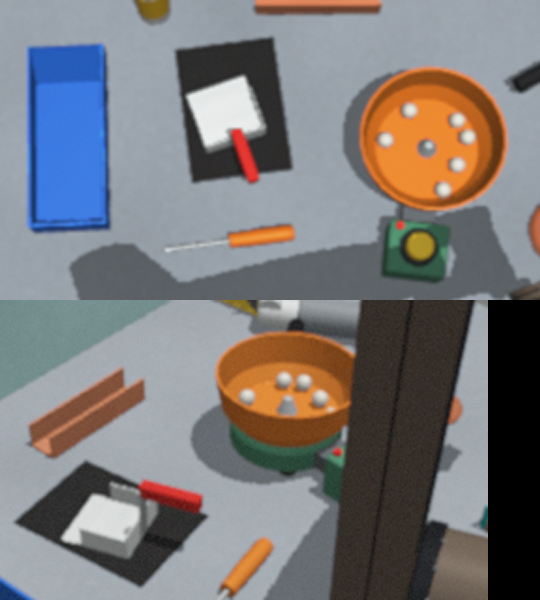

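All six balls are in the bowl at (386–468, 110–188) and the tray is empty. The scoop lies upright on the mat, the plunger looks up and the arm is clear. Handing in.

```bash
python3 -c "
from plant import *
print(sign_off())"
```

```text
the job is handed in; nothing more can be done
None
```

The job is done and handed in at about 26 s of the 72 s allowed; sign-off gives no verdict.

- **Balls:** I pushed the scoop along the tray floor to the sloped end and tilted it up. One ball was wedged at the left front corner, and shifting the scoop sideways freed it. All six went into the bowl. The last pictures show six in the bowl, none in the tray and none seen on the bench.
- **Scoop:** It lies upright on the mat, let go, within about 3 mm and 1° of where it started.
- **Plunger:** I pressed it until it stopped moving, with the force rising to 27 N. The stroke itself is not in the state, so "fully down" rests on that. In the last image it lies in shadow and looks smaller (32 mm against 39–41 mm measured at the start). I take that as the shadow, but whether it came fully back up was judged by eye only.
- **Arm:** It ended clear of everything, with less than 1 N on the tool.
- **Bystanders:** Those in the last view (the screwdriver and copper channel, plus the edges of the spray can and flap disc) look unmoved. I did not measure any of them, and the steel block was out of frame.

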